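Square a tube block to the shaker's clamp bar

TASK

The heavy aluminium tube block stands askew on the shaker platform. With the fingertips only, walk it round and across the mat by pushing steadily at its corners until one of its long sides lies flat against the fixed clamp bar at the far edge, ready for clamping. Do not lift or tip the block, do not touch its vials, leave everything else where it is, and finish with the hand clear.

Things in the scene. Friction and masses are not known exactly. Their poses are not given: they have to be found in the camera images.
- tube_block: solid aluminium tube block, about 0.9 kg with its vials, 92 mm (its x) by 120 mm (its y, the long way) by 40 mm high, resting on a foot pad 52 by 76 by 3 mm under its middle, loose and askew on the rubber mat (friction about 0.6). Too wide to grip; eight capped vials stick out of its top. Origin: centre of its underside, z up. The two long sides are alike: either may go to the bar
- vials: the eight amber vials with white caps, 20 mm across, in two rows of four along the block, no nearer than 14 mm to its edges; they stick out 14 mm, to 54 mm above the mat. Part of the block; same origin and axes
- bar_face (a point): the fixed clamp bar: a straight level round steel bar, 14 mm thick, 380 mm long, across the far side of the shaker platform, its axis 22 mm above the mat. The point lies on its surface facing the robot, half-way along, at its axis's height. x points level across the bar, away from the robot (the way to push); y along the bar; z up
- mat (a point): middle of the top of the fixed shaker platform's rubber mat, 320 (x) by 372 mm (y), 87 mm above the bench; axes as bar_face, which lies 113 mm on in x. Rails 11 mm above the mat run along x, inner faces 189 mm either side; on them stand a thumb screw 47 mm above the mat at each bar end and a carrier 28 mm above it at the near end. The near edge is open
- jar: small glass jar with a white lid, 42 mm across, 58 mm tall, standing on the platform's mat near one of its side rails; bystander; origin: centre of its underside
- dish: flat clear Petri dish, 60 mm across, 13 mm tall, on the platform's mat near the other side rail; bystander; origin: centre of its underside
- magnifier: magnifying glass lying on the bench; origin under the middle of the 90 mm lens; bystander
- tube_rack: white test-tube rack 170 mm long, 130 mm tall with its tubes, on the bench; bystander; origin: centre of its underside
- beaker: glass beaker, 70 mm across, 90 mm tall, on the bench; bystander; origin: centre of its underside
- slide_tray: shallow white tray 150 by 210 mm with slides, on the bench; bystander; origin: centre of its underside
There are look-alikes about, which are no part of the job. What is shaped like the tube_block but purple or yellow is not meant.

How it is judged (in metres and radians):
At the end, for the whole second after the job is handed in: The block stands flat and still on the mat, a long side along the clamp bar within 2 degrees and within 3.5 mm of touching it, wholly within the bar's length; the jar, dish, magnifier, rack, beaker and tray within 20 mm of where they stood (angle between the y axis of tube_block and the y axis of bar_face, either way round below 0.035 rad and x of tube_block in the frame of bar_face between -0.0495 and -0.042 m and y of tube_block in the frame of bar_face between -0.125 and 0.125 m and z of tube_block in the frame of bar_face between -0.026 and -0.018 m and angle between tube_block's own z axis and vertical below 0.05 rad and linear speed of tube_block below 0.01 m/s and not (distance of jar from where it was at the start of the episode above 0.02 m) and not (distance of dish from where it was at the start of the episode above 0.02 m) and not (distance of magnifier from where it was at the start of the episode above 0.02 m) and not (distance of tube_rack from where it was at the start of the episode above 0.02 m) and not (distance of beaker from where it was at the start of the episode above 0.02 m) and not (distance of slide_tray from where it was at the start of the episode above 0.02 m)).
It fails at once if the block is pushed with the arm or the gripper's body (over 5 N) instead of the fingers (contact force between the arm and tube_block above 5 N).
It fails at once if the block is lifted (over 8 mm off the mat) or tipped up (over 9 degrees) (z of tube_block in the frame of bar_face above -0.014 m or angle between tube_block's own z axis and vertical above 0.16 rad).
It fails at once if the block is knocked along (faster than 0.4 m/s) instead of pushed steadily (linear speed of tube_block above 0.4 m/s).
It fails at once if the vials are touched (more than 1 N) (contact force between the fingers and vials above 1 N).
It fails at once if a bystander is moved by more than 20 mm (distance of any of jar, dish, magnifier, tube_rack, beaker, slide_tray from where it was at the start of the episode above 0.02 m).
It also fails if it takes over 51 s, if anything falls off the work surface, if the arm or the gripper's body presses on something with over 40 N, if the wrist force passes 120 N, or if a joint passes its speed limit or range.

ROBOT

A 7-joint arm with a two-finger parallel gripper is mounted at the origin on the work surface. World frame = base frame: x ahead of the robot, y to its left, z up, the work surface at z = 0. Lengths are in mm, angles in rad, forces in N, time in s.
With the tool pointing down it reaches from about 425 to 825 mm from the base axis. Payload 3.6 kg.
Tool frame: the origin (TCP) lies at the very end of the fingers, on their centre line; the grasp point (between the pads) lies tcp_to_grasp behind it (tcp_to_grasp is the distance from the TCP to the grasp point, in mm); z points along the fingers, y is the line along which they close (so a half turn about z gives the same grasp; the last joint's range is limited). The gripper opens to 85 mm and grips with 20 to 120 N. Pads are 22 mm wide; open, the fingers measure 114 mm over their backs; the gripper's body (76 mm by 85 mm) begins 54 mm behind the grasp point. The pads swing forward as they close: fully open they stand 13 mm farther back than shut.
Start: joints at [-1.272, 0.615, -0.013, 1.423, 0.008, 1.103, -0.04], TCP at [207.394, 615.996, 231.297] pointing down, gripper open.
Joint ranges: [-3.12, 3.12], [-0.3, 2.06], [-1.34, 1.32], [0.26, 2.42], [-1.36, 4.5], [0.01, 1.98], [-2.84, 2.84]. Speed limits (rad/s): [2.79, 2.79, 3.14, 3.14, 3.14, 3.14, 3.14].

INTERFACE

Orientations are given as a unit quaternion [x, y, z, w].
In Python, from station import * gives the robot as it stands.
- The arm moves only by the tool drive_tool, never from a script. Its argument "deltas" is a list of rows, each a list of 3 entries, a list of its own where there are three numbers: the turn, a rotation vector about the tool's x, y, z in degrees, then the shift along the tool's x, y, z in m, then the finger opening in m, from 0 to 0.0854. In form: [[[wx, wy, wz], [x, y, z], grip], ...]. A call has 1 to 10 rows; each row shifts and turns the commanded pose from where the row before left it, along the tool's axes as they then stand; what a row does not reach is not made up. A row lasts 1/10 s, in which the tool goes at most 50 mm and 8.59 degrees, less where a joint would pass 70% of its speed; a pose out of reach is approached as far as the arm can. A call is refused whole if a number of a shift passes 0.05 or a number of a turn 8.59, either way. A call with a gripper value outside its range is refused whole. The fingers move at their own pace and stop on an object; "squeeze" is the grip in N (left out, the last holds). Time passes only in rows, so rows that do not move let the fingers close. It gives the time, the measured TCP pose, the force and the opening at its end, in the units of the state.
- read_state(): the state, without advancing time (a new reading comes with each control period).
- read_camera(name): name is "scene" or "side" or "wrist"; returns a dict with "img" (384x512x3 uint8, red, green, blue), "fx", "fy", "cx", "cy" (pixels), "cam_to_world" (4x4, takes a point from camera to world coordinates); the wrist camera has in their place "mount" (4x4, takes a point from camera to tool coordinates, whose origin is the TCP and whose axes are the flange's). Camera axes: x right, y up, looking along -z (the intrinsics and any distortion apply to the point x, -y, -z); pixel columns grow to the right and rows downward; lengths in mm; the calibration is good to about 2 mm. A picture is of the moment at which its call begins: read the wrist's pose just before it. There is no depth.
- hand_in(): hands the job in, once; it reports no verdict.
The state is a dict: "clock": time; "qpos": joint angles; "dq": joint speeds; "joint_efforts": joint torques, N m; "position": TCP position; "eef_rot": TCP orientation; "contact_force": force on the tool from outside, world axes, zero at the start; "wrist_torque": the same for the moment, N m; "grip_width": finger opening in mm.
Only numpy, scipy, OpenCV 4.12 (cv2) and the standard library are available. Lean on these libraries where they do the work, as an engineer would, in place of code of your own. Each camera call takes 0.05 s, during which the arm holds its last target. There are 200 camera calls.

## Working session

There is one attempt and no reset: what is moved stays moved. The work goes in short steps, Python scripts to look and compute and a tool call to move; the robot and the scene stay as the last step left them, time stands still between calls to the robot, and variables do not carry over. Pictures are saved under pics/ and viewed, on a budget of 10 in all, crops included, one or two more only if the job needs it, and the job is handed in when it is done.

Besides the shell and the picture viewer there is one more tool, called after ">>>" in YAML: its name, and indented under it one key for each argument. drive_tool: Moves the arm, as the interface text tells. Its arguments: {"type":"object","properties":{"deltas":{"type":"array"},"squeeze":{"type":"number"}},"required":["deltas"]}

```bash
mkdir -p pics; ls
cat > h.py <<'E'
from station import *
import numpy as np, cv2
from scipy.spatial.transform import Rotation as R
def snap(name,fn=None):
    s=read_state(); c=read_camera(name)
    if name=='wrist':
        T=np.eye(4);T[:3,:3]=R.from_quat(s['eef_rot']).as_matrix();T[:3,3]=s['position']
        c['cam_to_world']=T@np.array(c['mount'])
    c['cam_to_world']=np.array(c['cam_to_world'])
    if fn: cv2.imwrite('pics/'+fn,c['img'][:,:,::-1])
    np.savez(''+name+'.npz',**{k:v for k,v in c.items()})
    return c
def load(name): return dict(np.load(''+name+'.npz',allow_pickle=True))
def ray(c,uv):
    uv=np.atleast_2d(uv).astype(float)
    if 'dist' in c or 'distortion' in c: print('DIST',c.keys())
    d=np.c_[(uv[:,0]-c['cx'])/c['fx'],-(uv[:,1]-c['cy'])/c['fy'],-np.ones(len(uv))]
    M=c['cam_to_world']; return M[:3,3],d@M[:3,:3].T
def onz(c,uv,z):
    o,d=ray(c,uv); return o+d*((z-o[2])/d[:,2])[:,None]
def proj(c,p):
    p=np.atleast_2d(p); M=np.linalg.inv(c['cam_to_world']); q=p@M[:3,:3].T+M[:3,3]
    return np.c_[c['cx']+c['fx']*q[:,0]/-q[:,2],c['cy']+c['fy']*q[:,1]/q[:,2]]
E
python3 - <<'E'
from h import *
a=snap('scene');b=snap('side');w=snap('wrist')
print(a.keys(),w.keys(),[a[k] for k in('fx','fy','cx','cy')],a['cam_to_world'],b['cam_to_world'],w['cam_to_world'])
print(read_state())
im=np.vstack([np.hstack([a['img'],b['img']])])
cv2.imwrite('pics/a.png',cv2.resize(im[:,:,::-1],(800,300),interpolation=cv2.INTER_AREA))
cv2.imwrite('pics/w.png',w['img'][:,:,::-1]);cv2.imwrite('pics/s.png',a['img'][:,:,::-1])
E
```

```text
pics
dict_keys(['img', 'fx', 'fy', 'cx', 'cy', 'cam_to_world']) dict_keys(['img', 'fx', 'fy', 'cx', 'cy', 'mount', 'cam_to_world']) [357.9365323086573, 357.9365323086573, 250.42353282812277, 188.1361183682178] [[-8.49425003e-01 -3.46230052e-01  3.98248559e-01  9.81550997e+02]
 [ 5.27657978e-01 -5.46722807e-01  6.50131702e-01  7.75484742e+02]
 [-7.36356299e-03  7.62377153e-01  6.47091072e-01  8.57637267e+02]
 [ 0.00000000e+00  0.00000000e+00  0.00000000e+00  1.00000000e+00]] [[ 9.81679134e-01  1.38465646e-01 -1.30894393e-01  3.27079353e+02]
 [-1.89362829e-01  6.32676097e-01 -7.50907901e-01 -1.15970207e+03]
 [-2.11611944e-02  7.61937150e-01  6.47305170e-01  1.07350916e+03]
 [ 0.00000000e+00  0.00000000e+00  0.00000000e+00  1.00000000e+00]] [[ 3.19425451e-01 -8.96609829e-01 -3.06689087e-01  1.27815716e+02]
 [ 9.47610295e-01  3.01737159e-01  1.04830413e-01  6.41596612e+02]
 [-1.45248479e-03 -3.24107238e-01  9.46019233e-01  3.73709895e+02]
 [ 0.00000000e+00  0.00000000e+00  0.00000000e+00  1.00000000e+00]]
{'clock': 0.15, 'qpos': array([-1.27247967,  0.61569874, -0.0126198 ,  1.42454521,  0.0081236 ,
        1.10338013, -0.0403805 ]), 'dq': array([ 0.00103767, -0.00172199,  0.00138187, -0.00385527,  0.00128273,
       -0.00020941, -0.00015188]), 'joint_efforts': array([ 5.74564838e-04, -4.69659090e+01,  2.59512691e-01, -1.71250838e+01,
        1.00254250e-02,  7.06795341e-03,  2.89602292e-05]), 'position': array([207.24134158, 615.46009347, 230.39839091]), 'eef_rot': array([ 1.61647412e-01,  9.86848080e-01, -9.80218465e-04, -1.41936416e-04]), 'contact_force': array([-0.82300516,  0.07157825, -0.09402146]), 'wrist_torque': array([-0.01162857, -0.00153537, -0.00467599]), 'grip_width': 85.24191566394822}
```

View pics/s.png

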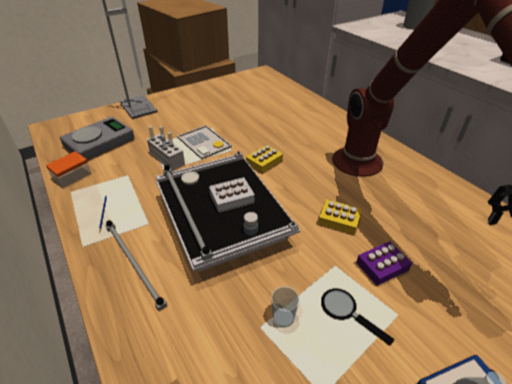

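View pics/w.png

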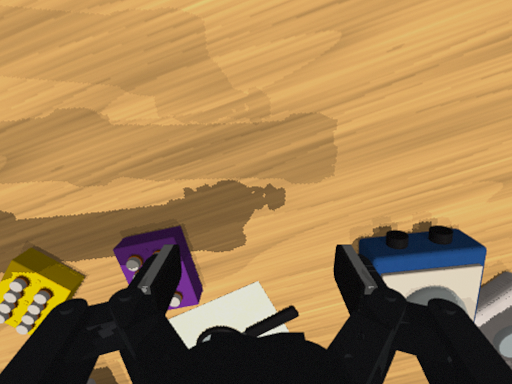

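Candidates: the silver block on the black mat at (232,193), yellow look-alikes at (265,158) and (340,215), and a purple one at (385,262). I choose the silver one and check it in a close crop.

Run:
```python
from h import *
a=load('scene');b=load('side')
print(onz(a,[[232,193],[250,222],[190,178],[240,158],[295,228],[163,182],[192,262],[172,170],[207,250],[285,305],[340,302],[165,150],[205,140]],90).round())
c=a['img'][145:275,145:305];c=cv2.resize(c,(800,650),interpolation=cv2.INTER_CUBIC)[:600]
cv2.imwrite('pics/c.png',c[:,:,::-1])
m=onz(a,[[232,193]],100)[0];u,v=proj(b,m)[0].astype(int);print(u,v)
x0,y0=max(u-90,0),max(v-65,0);print(x0,y0)
c=b['img'][y0:y0+120,x0:x0+160];cv2.imwrite('pics/d.png',cv2.resize(c,None,fx=5,fy=5,interpolation=cv2.INTER_CUBIC)[:,:,::-1])
```

```text
[[ 573.   -7.   90.]
 [ 593.  136.   90.]
 [ 656. -153.   90.]
 [ 451. -162.   90.]
 [ 494.  227.   90.]
 [ 743. -182.   90.]
 [ 802.  180.   90.]
 [ 691. -228.   90.]
 [ 749.  164.   90.]
 [ 667.  415.   90.]
 [ 550.  479.   90.]
 [ 665. -360.   90.]
 [ 506. -341.   90.]]
260 182
170 117
```

View pics/c.png

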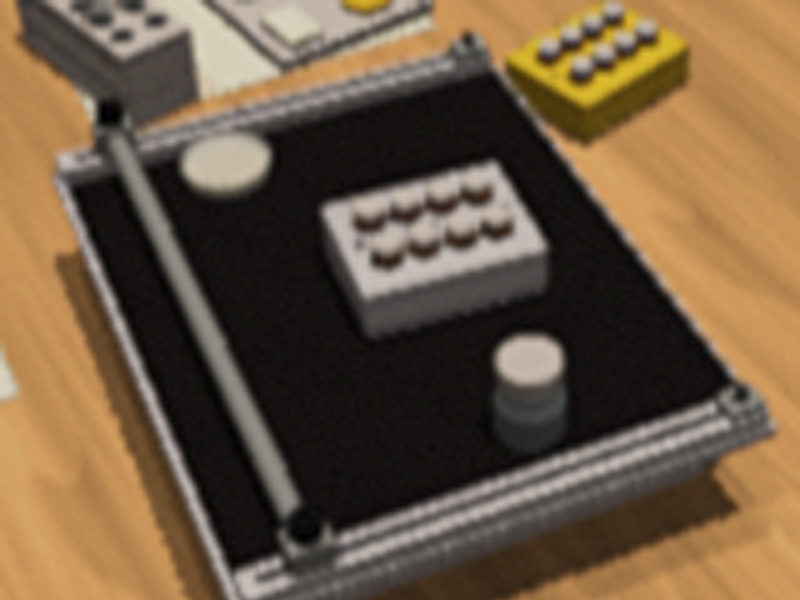

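View pics/d.png

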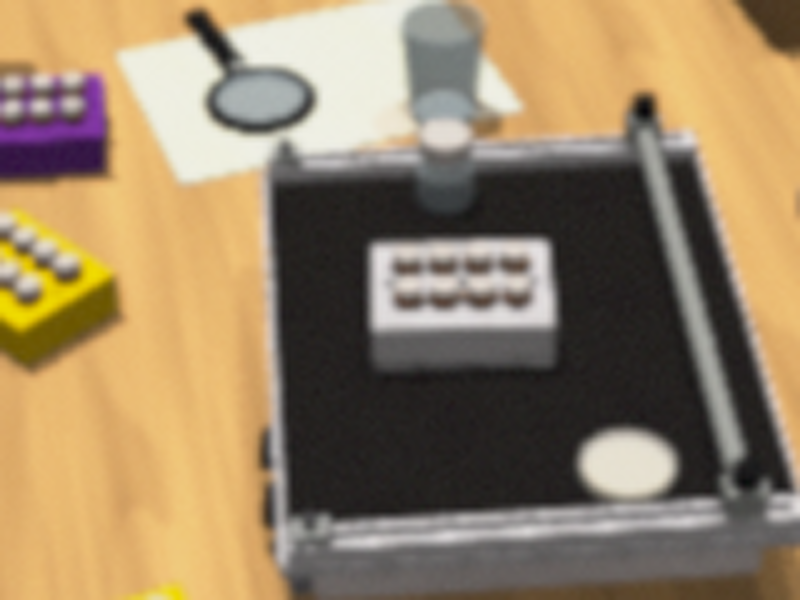

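The crops show the silver block with 8 amber/white-capped vials, lying crosswise to the bar. In the scene crop the jar is at (528,390) and the dish at (225,163). Next I measure from both views.

Run:
```python
from h import *
a=load('scene');b=load('side')
A=lambda l:np.array(l)/5+[145,145]
B=lambda l:np.array(l)/5+[170,117]
for n,c,p in(('scene',a,A([[320,208],[500,163],[548,245],[370,300]])),('side',b,B([[368,240],[552,238],[556,330],[370,330]]))):
    q=onz(c,p,127);print(n,'top',q[:,:2].round(1).tolist(),q.mean(0).round(1))
    e=np.roll(q,-1,0)-q;print(np.linalg.norm(e[:,:2],axis=1).round(1),np.degrees(np.arctan2(e[:,1],e[:,0])).round(1))
def tri(u,v):
    o1,d1=ray(a,u);o2,d2=ray(b,v);d1=d1[0];d2=d2[0]
    s=np.linalg.lstsq(np.c_[d1,-d2],o2-o1,rcond=None)[0];p=o1+s[0]*d1;q=o2+s[1]*d2
    return ((p+q)/2).round(1),np.linalg.norm(p-q).round(1)
# block corners correspondence by position: print both
for n,c,p in(('scene bar',a,A([[122,145],[295,510]])),('side bar',b,B([[735,455],[650,130]]))):
    q=onz(c,p,109);print(n,q.round(1).tolist(),'perp dir',np.degrees(np.arctan2(*(q[1]-q[0])[[1,0]])).round(2))
print('jar lid',onz(a,A([[528,358]]),145).round(),onz(b,B([[445,137]]),145).round())
print('dish',onz(a,A([[225,160]]),100).round(),onz(b,B([[627,460]]),100).round())
print('screw ends tri',tri(A([[110,108]]),B([[745,470]])),tri(A([[308,520]]),B([[643,105]])))
S=A([[320,208],[500,163],[548,245],[370,300]]);T=B([[368,240],[552,238],[556,330],[370,330]])
# scene order: (far-left) ; match by nearest
qs=onz(a,S,127);qt=onz(b,T,127)
for i in range(4):
    j=np.argmin(np.linalg.norm(qt-qs[i],axis=1));print(tri(S[i],T[j]))
```

```text
scene top [[639.0, -35.4], [518.8, -13.3], [535.8, 72.1], [652.4, 57.3]] [586.5  20.2 127. ]
[122.2  87.1 117.6  93.7] [169.6  78.8  -7.2 -98.2]
side top [[536.0, 73.9], [659.3, 48.9], [637.5, -47.8], [519.3, -21.8]] [588.   13.3 127. ]
[125.8  99.1 121.1  97.2] [ -11.5 -102.7  167.6   80.1]
scene bar [[714.3, -187.1, 109.0], [757.3, 165.5, 109.0]] perp dir 83.06
side bar [[721.6, -169.0, 109.0], [768.6, 184.4, 109.0]] perp dir 82.42
jar lid [[608. 165. 145.]] [[608. 158. 145.]]
dish [[ 658. -145.  100.]] [[ 658. -150.  100.]]
screw ends tri (array([ 714. , -203.9,  129.5]), np.float64(2.1)) (array([762. , 190.4, 128.3]), np.float64(3.6))
(array([637.9, -41.3, 121.9]), np.float64(2.7))
(array([518.5, -16.9, 123.8]), np.float64(3.3))
(array([536. ,  72.9, 127.7]), np.float64(0.4))
(array([655.9,  53.9, 124.7]), np.float64(9.2))
```

>>> drive_tool:
  deltas:
    - [[0, 0, 0], [-0.028, -0.0264, 0], 0.0854]
    - [[0, 0, 0], [-0.028, -0.0264, 0], 0.0854]
    - [[0, 0, 0], [-0.028, -0.0264, 0], 0.0854]
    - [[0, 0, 0], [-0.028, -0.0264, 0], 0.0854]
    - [[0, 0, 0], [-0.028, -0.0264, 0], 0.0854]
    - [[0, 0, 0], [-0.028, -0.0264, 0], 0.0854]
    - [[0, 0, 0], [-0.028, -0.0264, 0], 0.0854]
    - [[0, 0, 0], [-0.028, -0.0264, 0], 0.0854]
    - [[0, 0, 0], [-0.028, -0.0264, 0], 0.0854]
    - [[0, 0, 0], [-0.028, -0.0264, 0], 0.0854]

```text
clock: 1.15
position: [388.9, 274.9, 231.2]
eef_rot: [0.162, 0.987, -0.0, -0.0]
contact_force: [0.3, 0.4, -0.2]
grip_width: 85.2
```

>>> drive_tool:
  deltas:
    - [[0, 0, 0], [-0.028, -0.0264, 0], 0.0854]
    - [[0, 0, 0], [-0.028, -0.0264, 0], 0.0854]
    - [[0, 0, 0], [-0.028, -0.0264, 0], 0.0854]
    - [[0, 0, 0], [-0.028, -0.0264, 0], 0.0854]
    - [[0, 0, 0], [-0.028, -0.0264, 0], 0.0854]
    - [[0, 0, 0], [-0.028, -0.0264, 0], 0.0854]
    - [[0, 0, 0], [-0.028, -0.0264, 0], 0.0854]
    - [[0, 0, 0], [-0.028, -0.0264, 0], 0.0854]
    - [[0, 0, 0], [-0.028, -0.0264, 0], 0.0854]
    - [[0, 0, 0], [-0.028, -0.0264, 0], 0.0854]

```text
clock: 2.15
position: [570.0, -64.4, 231.0]
eef_rot: [0.162, 0.987, 0.0, -0.0]
contact_force: [0.2, -0.0, 0.2]
grip_width: 85.2
```

>>> drive_tool:
  deltas:
    - [[0, 0, 8.2], [0, 0, 0], 0.0854]
    - [[0, 0, 8.2], [0, 0, 0], 0.0854]
    - [[0, 0, 8.2], [0, 0, 0], 0.0854]
    - [[0, 0, 8.2], [0, 0, 0], 0.0854]
    - [[0, 0, 8.2], [0, 0, 0], 0.0854]
    - [[0, 0, 8.2], [0, 0, 0], 0.0854]
    - [[0, 0, 8.2], [0, 0, 0], 0.0854]
    - [[0, 0, 8.2], [0, 0, 0], 0.0854]
    - [[0, 0, 8.2], [0, 0, 0], 0.0854]
    - [[0, 0, 8.2], [0, 0, 0], 0.0854]

```text
clock: 3.15
position: [569.4, -62.8, 231.0]
eef_rot: [0.771, 0.637, -0.0, -0.0]
contact_force: [0.9, 0.4, -0.4]
grip_width: 85.3
```

Run:
```python
from h import *
w=snap('wrist','w2.png');s=read_state();print(s['position'],R.from_quat(s['eef_rot']).as_matrix().round(3),s['qpos'].round(2),s['clock'])
import station
print([n for n in dir(station) if 'tcp' in n.lower()], getattr(station,'tcp_to_grasp',None))
```

```text
[569.43424433 -62.63528967 230.83672534] [[ 0.193  0.981 -0.001]
 [ 0.981 -0.193  0.   ]
 [-0.    -0.001 -1.   ]] [-0.24  0.53  0.5   1.66 -0.29  1.02  0.16] 3.2
['tcp_to_grasp'] 18.700000000000003
```

View pics/w2.png

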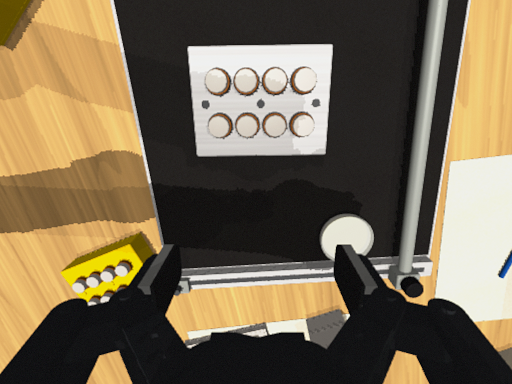

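Run:
```python
from h import *
w=load('wrist')
q=onz(w,[[188,47],[332,44],[326,155],[197,157]],127)[:,:2];print(q.round(1),q.mean(0))
e=np.roll(q,-1,0)-q;print(np.linalg.norm(e,axis=1).round(1),np.degrees(np.arctan2(e[:,1],e[:,0])).round(1))
v=onz(w,[[217,82],[304,80],[302,125],[219,126]],141)[:,:2];print('vials',v.mean(0)); e=np.roll(v,-1,0)-v;print(np.degrees(np.arctan2(e[:,1],e[:,0])).round(1))
g=w['img'].astype(int).min(2)
# bar edges per row: bright band between dark mat columns 395-450
P=[];
for r in range(5,230,5):
    row=g[r];c=round(437-(437-408)*r/255)
    l=c
    while row[l]>55:l-=1
    rr=c
    while row[rr]>55 and rr<470:rr+=1
    P.append((r,l,rr))
P=np.array(P);print(P[::8])
k=np.polyfit(P[:,0],(P[:,1]+P[:,2]-1)/2.,1);print(np.std(np.polyval(k,P[:,0])-(P[:,1]+P[:,2]-1)/2))
b=onz(w,[[np.polyval(k,5),5],[np.polyval(k,225),225]],109)[:,:2];print('bar',b);d=b[1]-b[0];print(np.degrees(np.arctan2(-d[1],-d[0])))
print('scr',onz(w,[[411,287]],134), 'dish',onz(w,[[347,238]],100))
```

```text
[[536.9  68.8]
 [653.1  48.5]
 [638.3 -42.1]
 [520.2 -21.2]] [587.13272339  13.53166395]
[118.   91.8 119.9  91.5] [ -9.9 -99.3 170.   79.5]
vials [586.91862099  14.17580995]
[  -9.7 -100.5  169.7   79.1]
[[  5 428 448]
 [ 45 423 442]
 [ 85 418 437]
 [125 414 432]
 [165 409 426]
 [205 404 421]]
0.19013898252218397
bar [[ 747.89420731   63.06604787]
 [ 722.77345909 -140.42776822]]
82.96259868630491
scr [[ 710.76566779 -200.50643497  134.        ]] dish [[ 657.22126609 -149.03522108  100.        ]]
```

The wrist view shows the block top at (188–332, 44–157), the bar along the right and the dish at (347,238). Measured block centre is (587,14) with the long axis at -10°; the bar is at 83°. I'll lower open fingers behind its -y long side, then push an arc turning about -87°.

>>> drive_tool:
  deltas:
    - [[0, 0, -1.2], [0, 0.004, 0.02], 0.0854]
    - [[0, 0, 0], [0, 0, 0.025], 0.0854]
    - [[0, 0, 0], [0, 0, 0.025], 0.0854]
    - [[0, 0, 0], [0, 0, 0.025], 0.0854]
    - [[0, 0, 0], [0, 0, 0.02], 0.0854]
    - [[0, 0, 0], [0, 0, 0.015], 0.0854]
    - [[0, 0, 0], [0, 0, 0.006], 0.0854]
    - [[0, 0, 0], [0, 0, 0], 0.0854]

```text
clock: 4.0
position: [573.1, -63.7, 94.5]
eef_rot: [0.762, 0.647, -0.001, -0.001]
contact_force: [-0.0, -0.3, 0.3]
grip_width: 85.2
```

>>> drive_tool:
  deltas:
    - [[0, 0, 0], [0.004, 0, 0], 0.0854]
    - [[0, 0, 0], [0.004, 0, 0], 0.0854]
    - [[0, 0, 0], [0.003, 0, 0], 0.0854]

```text
clock: 4.3
position: [576.0, -52.2, 96.1]
eef_rot: [0.762, 0.647, 0.001, 0.0]
contact_force: [0.1, -0.9, 0.5]
grip_width: 85.6
```

Run:
```python
from h import *
b=snap('side');s=read_state();print(s['position'],s['contact_force'],s['clock'])
c=b['img'][125:225,190:300];cv2.imwrite('pics/e.png',cv2.resize(c,(660,600),interpolation=cv2.INTER_CUBIC)[:,:,::-1])
```

```text
[576.01082985 -51.42630494  95.90001489] [1.25988849 0.99509921 0.14374423] 4.35
```

View pics/e.png

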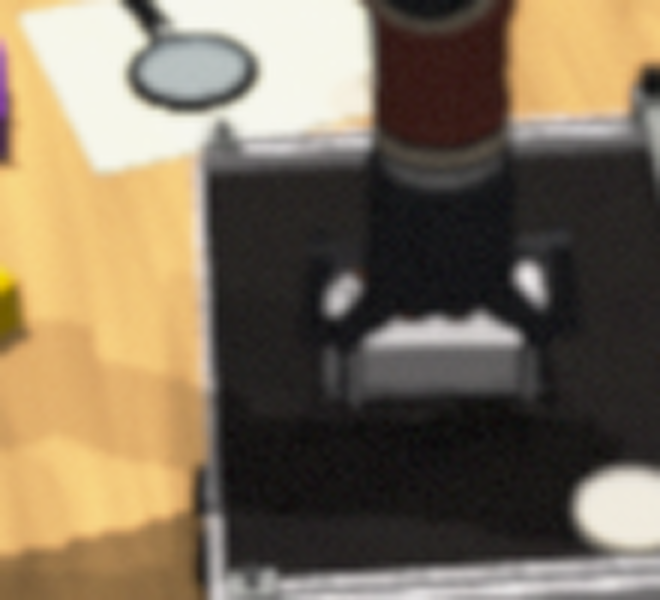

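>>> drive_tool:
  deltas:
    - [[0, 0, 0], [0, 0, 0], 0.06]
    - [[0, 0, 0], [0, 0, 0], 0.06]
    - [[0, 0, 0], [0, 0, 0], 0.06]
    - [[0, 0, 0], [0.003, 0, 0], 0.06]
    - [[0, 0, 0], [0.003, 0, 0], 0.06]
    - [[0, 0, 0], [0.003, 0, 0], 0.06]
    - [[0, 0, 0], [0.002, 0, 0], 0.06]
    - [[0, 0, 0], [0.002, 0, 0], 0.06]

```text
clock: 5.15
position: [577.4, -41.5, 95.3]
eef_rot: [0.763, 0.646, -0.001, 0.001]
contact_force: [-0.0, -3.6, -1.1]
grip_width: 59.5
```

Run:
```python
from h import *
w=snap('wrist','w3.png');s=read_state();print(s['position'],s['contact_force'],s['clock'],s['grip_width'])
```

```text
[577.64356135 -41.32230813  95.28600237] [ 0.34351299 -2.74894979 -1.73093457] 5.2 60.04946896318377
```

View pics/w3.png

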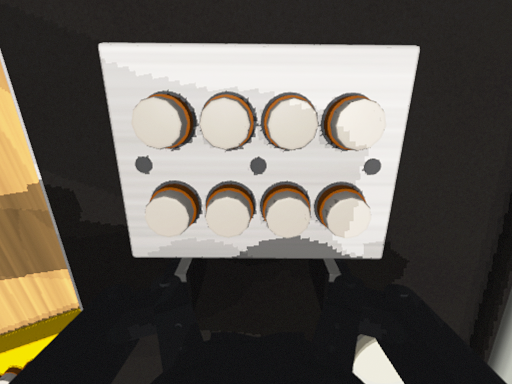

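Both fingertips touch the long face, centred on it (pixels 185 and 332 at row 268). Starting the arc.

>>> drive_tool:
  deltas:
    - [[0, 0, 2], [0.0011, -0.002, 0], 0.06]
    - [[0, 0, 4], [0.0022, -0.0039, 0], 0.06]
    - [[0, 0, 4], [0.0022, -0.0039, 0], 0.06]
    - [[0, 0, 4], [0.0022, -0.0039, 0], 0.06]
    - [[0, 0, 4], [0.0022, -0.0039, 0], 0.06]
    - [[0, 0, 4], [0.0022, -0.0039, 0], 0.06]
    - [[0, 0, 4], [0.0022, -0.0039, 0], 0.06]
    - [[0, 0, 2], [0.0011, -0.002, 0], 0.06]

```text
clock: 6.0
position: [556.2, -17.0, 95.2]
eef_rot: [0.897, 0.442, -0.002, -0.0]
contact_force: [-3.1, -3.8, 1.3]
grip_width: 59.8
```

Run:
```python
from h import *
w=snap('wrist','w4.png');s=read_state();print(s['position'],s['contact_force'],s['clock'],s['qpos'].round(2))
m=(w['img'].min(2)>150).astype(np.uint8);m=cv2.morphologyEx(m,cv2.MORPH_CLOSE,np.ones((25,25)))
cs,_=cv2.findContours(m,0,1)
for k in cs:
    if cv2.contourArea(k)>8000: 
        print(cv2.approxPolyDP(k,8,True)[:,0].tolist())
```

```text
[556.25198542 -16.66513642  95.1933469 ] [-4.70318446 -3.40302977  1.57372355] 6.05 [-0.35  0.71  0.55  1.85 -0.53  0.74 -0.16]
[[97, 47], [134, 257], [232, 255], [253, 235], [385, 222], [416, 45]]
```

>>> drive_tool:
  deltas:
    - [[0, 0, 2], [0.0011, -0.002, 0], 0.06]
    - [[0, 0, 4], [0.0022, -0.0039, 0], 0.06]
    - [[0, 0, 4], [0.0022, -0.0039, 0], 0.06]
    - [[0, 0, 4], [0.0022, -0.0039, 0], 0.06]
    - [[0, 0, 4], [0.0022, -0.0039, 0], 0.06]
    - [[0, 0, 4], [0.0022, -0.0039, 0], 0.06]
    - [[0, 0, 4], [0.0022, -0.0039, 0], 0.06]
    - [[0, 0, 4], [0.0022, -0.0039, 0], 0.06]
    - [[0, 0, 2], [0.0011, -0.002, 0], 0.06]

```text
clock: 6.95
position: [550.2, 19.5, 95.1]
eef_rot: [0.984, 0.178, -0.002, -0.001]
contact_force: [-4.8, -2.3, 3.3]
grip_width: 60.1
```

>>> drive_tool:
  deltas:
    - [[0, 0, 3.5], [0.0021, -0.0034, 0], 0.06]
    - [[0, 0, 4], [0.0022, -0.0039, 0], 0.06]
    - [[0, 0, 4], [0.0022, -0.0039, 0], 0.06]
    - [[0, 0, 4], [0.0022, -0.0039, 0], 0.06]
    - [[0, 0, 4], [0.0022, -0.0039, 0], 0.06]
    - [[0, 0, 4], [0.0022, -0.0039, 0], 0.06]
    - [[0, 0, 4], [0.0022, -0.0039, 0], 0.06]
    - [[0, 0, 0], [0.0005, 0, 0], 0.06]

```text
clock: 7.75
position: [560.8, 50.2, 94.6]
eef_rot: [0.998, -0.061, -0.004, -0.002]
contact_force: [-7.4, 0.3, 4.6]
grip_width: 59.7
```

Run:
```python
from h import *
w=snap('wrist','w5.png');a=snap('scene');s=read_state();print(s['position'],s['contact_force'],s['clock'],s['qpos'].round(2))
print(np.degrees(R.from_quat(s['eef_rot']).as_matrix()[:2,0]@[[1],[1j]] if 0 else np.arctan2(*R.from_quat(s['eef_rot']).as_matrix()[[1,0],0])))
```

```text
[560.76796946  50.14208089  94.62498521] [-7.42876019  0.43849026  4.74574465] 7.85 [-0.62  0.81  0.84  1.84 -0.78  0.88 -1.08]
-6.929553058530416
```

View pics/w5.png

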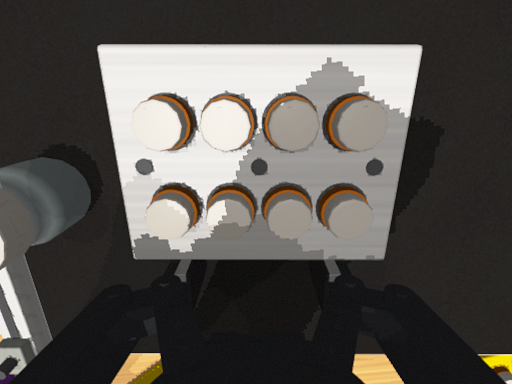

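Block followed through the arc and stays flush on both fingers; jar at left (30,200) well clear. Now a straight push of about 74 mm.

>>> drive_tool:
  deltas:
    - [[0, 0, 0], [0.003, 0, 0], 0.06]
    - [[0, 0, 0], [0.006, 0, 0], 0.06]
    - [[0, 0, 0], [0.006, 0, 0], 0.06]
    - [[0, 0, 0], [0.006, 0, 0], 0.06]
    - [[0, 0, 0], [0.006, 0, 0], 0.06]
    - [[0, 0, 0], [0.006, 0, 0], 0.06]
    - [[0, 0, 0], [0.006, 0, 0], 0.06]
    - [[0, 0, 0], [0.006, 0, 0], 0.06]
    - [[0, 0, 0], [0.006, 0, 0], 0.06]
    - [[0, 0, 0], [0.003, 0, 0], 0.06]

```text
clock: 8.85
position: [613.7, 44.0, 94.5]
eef_rot: [0.998, -0.06, -0.005, -0.003]
contact_force: [-10.1, 1.3, 6.3]
grip_width: 60.2
```

>>> drive_tool:
  deltas:
    - [[0, 0, 0], [0.003, 0, 0], 0.06]
    - [[0, 0, 0], [0.003, 0, 0], 0.06]
    - [[0, 0, 0], [0.003, 0, 0], 0.06]
    - [[0, 0, 0], [0.002, 0, 0], 0.06]
    - [[0, 0, 0], [0.001, 0, 0], 0.06]
    - [[0, 0, 0], [0, 0, 0], 0.06]

```text
clock: 9.45
position: [625.3, 42.5, 94.5]
eef_rot: [0.998, -0.06, -0.005, -0.003]
contact_force: [-9.1, 1.4, 5.0]
grip_width: 60.0
```

Run:
```python
from h import *
w=snap('wrist','w6.png');s=read_state();print(s['position'],s['contact_force'],s['wrist_torque'],s['clock'])
```

```text
[625.29933986  42.54070592  94.55215863] [-8.8325787   1.23517417  5.80652301] [0.21694379 1.63336768 0.00857368] 9.5
```

View pics/w6.png

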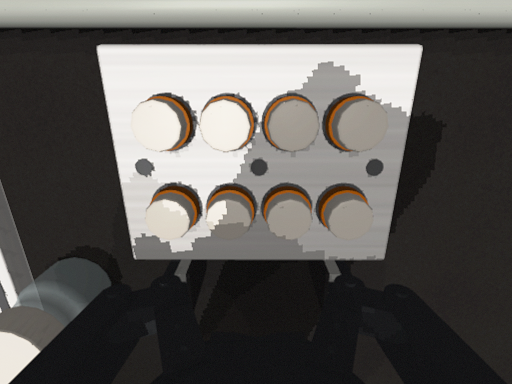

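>>> drive_tool:
  deltas:
    - [[0, 0, 0], [0.002, 0, 0], 0.06]
    - [[0, 0, 0], [0.002, 0, 0], 0.06]
    - [[0, 0, 0], [0.002, 0, 0], 0.06]
    - [[0, 0, 0], [0.001, 0, 0], 0.06]
    - [[0, 0, 0], [0, 0, 0], 0.06]

```text
clock: 10.0
position: [632.3, 41.7, 94.6]
eef_rot: [0.998, -0.06, -0.005, -0.003]
contact_force: [-9.2, 0.2, 5.7]
grip_width: 60.1
```

>>> drive_tool:
  deltas:
    - [[0, 0, 0], [0.001, 0, 0], 0.06]
    - [[0, 0, 0], [0.001, 0, 0], 0.06]
    - [[0, 0, 0], [0, 0, 0], 0.06]

```text
clock: 10.3
position: [633.8, 41.6, 94.6]
eef_rot: [0.998, -0.06, -0.005, -0.003]
contact_force: [-10.1, 1.6, 6.0]
grip_width: 59.9
```

>>> drive_tool:
  deltas:
    - [[0, 0, 0], [0.001, 0, 0], 0.06]
    - [[0, 0, 0], [0.0005, 0, 0], 0.06]
    - [[0, 0, 0], [0, 0, 0], 0.06]

```text
clock: 10.6
position: [633.8, 41.6, 94.6]
eef_rot: [0.998, -0.06, -0.007, -0.003]
contact_force: [-13.1, 1.0, 9.0]
grip_width: 60.0
```

>>> drive_tool:
  deltas:
    - [[0, 0, 0], [0.001, 0, 0], 0.06]
    - [[0, 0, 0], [0.0005, 0, 0], 0.06]
    - [[0, 0, 0], [0, 0, 0], 0.06]

```text
clock: 10.9
position: [633.7, 41.6, 94.6]
eef_rot: [0.998, -0.06, -0.009, -0.004]
contact_force: [-16.7, 2.1, 10.7]
grip_width: 60.0
```

>>> drive_tool:
  deltas:
    - [[0, 0, 0], [0.001, 0, 0], 0.06]
    - [[0, 0, 0], [0.001, 0, 0], 0.06]
    - [[0, 0, 0], [0, 0, 0], 0.06]

```text
clock: 11.2
position: [633.7, 41.7, 94.6]
eef_rot: [0.998, -0.06, -0.011, -0.004]
contact_force: [-20.3, 3.0, 14.6]
grip_width: 60.1
```

Run:
```python
from h import *
w=snap('wrist','w7.png');s=read_state();print(s['position'],s['contact_force'],s['wrist_torque'],s['clock'])
g=w['img'].astype(int)
print(g[:75:1,[130,260,390]].min(2)[20:60].tolist())
```

```text
[633.62122951  41.67022956  94.52436245] [-19.51938239   2.23129608  14.86587343] [ 0.56347722  3.88842796 -0.03753002] 11.25
[[178, 183, 181], [182, 187, 185], [187, 193, 185], [189, 198, 188], [189, 202, 190], [193, 206, 193], [197, 214, 193], [199, 216, 194], [199, 215, 193], [200, 214, 191], [200, 209, 190], [198, 207, 189], [195, 202, 186], [193, 194, 183], [188, 188, 182], [185, 185, 180], [179, 179, 177], [175, 176, 174], [170, 156, 168], [165, 158, 163], [160, 160, 159], [156, 154, 154], [153, 152, 150], [110, 125, 123], [135, 156, 164], [187, 192, 195], [208, 207, 207], [220, 221, 220], [230, 230, 228], [237, 236, 231], [239, 236, 232], [239, 237, 232], [237, 235, 231], [235, 234, 231], [234, 233, 230], [232, 231, 229], [232, 232, 231], [233, 233, 231], [233, 231, 232], [233, 231, 232]]
```

View pics/w7.png

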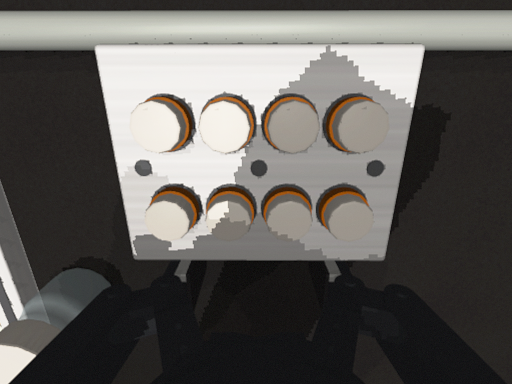

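The block edge (row 44) lies parallel to and against the bar across its full length, and the fingers stopped advancing. Backing off and rising.

>>> drive_tool:
  deltas:
    - [[0, 0, 0], [-0.003, 0, 0], 0.06]
    - [[0, 0, 0], [-0.003, 0, 0], 0.06]
    - [[0, 0, 0], [-0.006, 0, 0], 0.06]
    - [[0, 0, 0], [-0.012, 0, 0], 0.06]
    - [[0, 0, 0], [-0.015, 0, 0], 0.06]
    - [[0, 0, 0], [0, 0, -0.02], 0.06]
    - [[0, 0, 0], [0, 0, -0.04], 0.06]
    - [[0, 0, 0], [0, 0, -0.04], 0.06]
    - [[0, 0, 0], [0, 0, -0.04], 0.06]
    - [[0, 0, 0], [0, 0, 0], 0.06]

```text
clock: 12.25
position: [608.6, 42.3, 241.8]
eef_rot: [0.998, -0.06, 0.007, -0.001]
contact_force: [0.4, -0.9, 0.2]
grip_width: 60.3
```

Run:
```python
from h import *
w=snap('wrist','w8.png');s=read_state();print(s['position'],s['contact_force'],s['clock'])
a=snap('scene');b=snap('side')
c=np.hstack([cv2.resize(a['img'][145:275,145:305],(400,325)),cv2.resize(b['img'][110:240,165:325],(400,325))])
c=np.vstack([c[:300],np.hstack([cv2.resize(w['img'],(400,300)),np.zeros((300,400,3),np.uint8)])])
cv2.imwrite('pics/f.png',c[:,:,::-1])
```

```text
[606.83273385  43.06204597 238.60476082] [ 1.0846703   0.16289214 -0.50540114] 12.3
```

View pics/f.png

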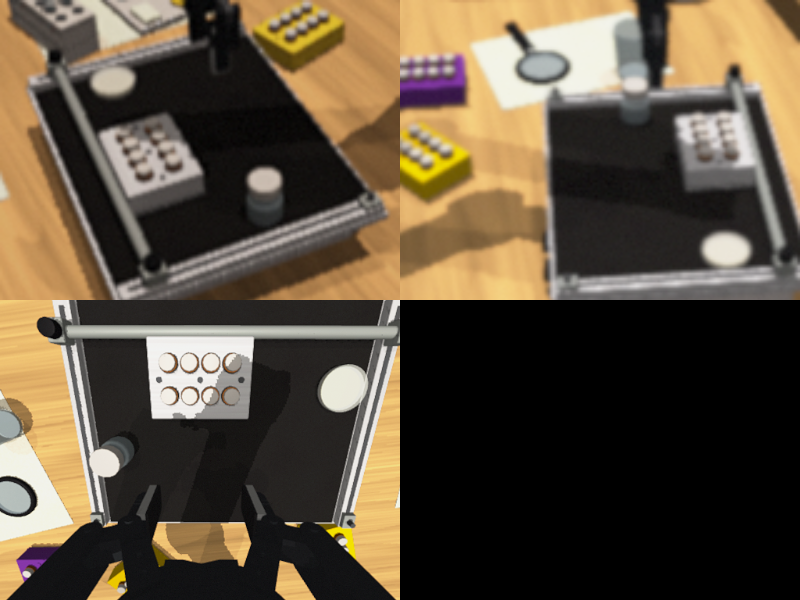

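All three views show the block against the bar, with the jar and dish undisturbed. One last numeric check follows; I hand in only if it passes.

Run:
```python
from h import *
w=snap('wrist');im=w['img'];g=im.min(2).astype(int)
# near long edge of the block top: bright->dark, cols 200..310
P=[]
for c in range(205,312,5):
    col=g[:,c]; r=130+int(np.argmax((col[130:170]-col[132:172])));P.append((c,r+1))
q=onz(w,P,127)[:,:2]; k=np.polyfit(q[:,1],q[:,0],1)
B=[]
for c in list(range(100,180,8))+list(range(335,450,8)):
    col=g[25:60,c]; i=np.where(col>90)[0]; B.append((c,25+(i[0]+i[-1])/2))
b=onz(w,B,109)[:,:2]; kb=np.polyfit(b[:,1],b[:,0],1)
print('angle edge,bar',np.degrees(np.arctan(k[0])),np.degrees(np.arctan(kb[0])),np.std(q[:,0]-np.polyval(k,q[:,1])),np.std(b[:,0]-np.polyval(kb,b[:,1])))
y=q[:,1].mean();d=(np.polyval(kb,y)-np.polyval(k,y))*np.cos(np.arctan(kb[0]))
print('near edge to bar axis',d,'(touching: 99); block x',46-d+7, 'y',y)
print('jar lid',onz(w,[[134,207]],145),'dish',onz(w,[[439,113]],100))
print(read_state()['dq'].round(3).max())
if abs(d-99)<4 and abs(k[0]-kb[0])<.03: print('HANDIN',hand_in())
```

```text
angle edge,bar 6.841266587770805 6.724811293478009 1.1047031837915686e-13 1.271740701677627
near edge to bar axis 97.77207869241437 (touching: 99); block x -44.77207869241437 y 38.44757418194329
jar lid [[605.78642181 159.56403862 145.        ]] dish [[ 652.28107036 -143.68158417  100.        ]]
0.015
the job is handed in; nothing more can be done
HANDIN None
```

I turned the block about 87° and pushed it across the mat with two spread fingertips on one long side. It now rests with its other long side against the clamp bar. The job took about 12 s of robot time and is handed in; no verdict was reported.

- **Alignment:** block edge and bar differ by about 0.1° (limit 2°). The edge fit used whole pixels, so it is coarser than that number suggests.
- **Contact:** the near edge measured 97.8 mm from the bar axis; touching would give 99 mm. The 1.2 mm difference is within calibration error. While pushing, the force rose to 20 N with no further movement, which agrees with contact.
- **Position along the bar:** the block centre is about 45 mm to one side of the middle, well inside the 125 mm limit.
- **Block and vials:** it looked flat in all three final views. No tipping or vial contact showed in the pictures taken along the way.
- **Bystanders:** the jar measured within a few mm of its start. The dish read about 7 mm off, which I put down to how I picked the pixel, as nothing went near it. The rack, beaker, magnifier and tray were not re-measured.
- **Hand:** raised about 150 mm above the mat and clear.

The tool also felt an upward force of up to 15 N during the final press. It was gone after the hand backed off, and I didn't find out what caused it.

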